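# Unclamp the brass clock movement and lay it in the tray

### The arm

A 6-joint arm with a two-finger parallel gripper is mounted at the origin on the work surface. World frame = base frame: x ahead of the robot, y to its left, z up, the work surface at z = 0. Lengths are in m, angles in rad, forces in N, time in s.
With the tool pointing down it reaches from about 0.4 to 0.825 m from the base axis. Payload 7 kg.
Tool frame: the origin (TCP) lies between the finger pads; the fingertips stand 8 mm ahead of it and the grasp point (between the pads) lies 11 mm behind it (arm.finger_overhang is the distance from the TCP to the fingertips, in m); z points along the fingers, y is the line along which they close (so a half turn about z gives the same grasp; the last joint's range is limited). The gripper opens to 88 mm and grips with 3 to 60 N. Pads are 19 mm wide; open, the fingers measure 130 mm over their backs; the gripper's body (78 mm by 193 mm) begins 47 mm behind the grasp point.
Start: joints at [-1.049, 0.359, 0.012, 0, -1.224, -0.288], TCP at [0.156, -0.657, 0.235] pointing down, gripper open.
Joint ranges: [-3.07, 3.07], [-1.43, 2.12], [-1.02, 1.25], [-3.03, 1.67], [-3.05, -0], [-3.03, 3.03]. Speed limits (rad/s): [2.39, 2.39, 3.01, 3.14, 3.14, 3.14].

### API

Orientations are given as [roll, pitch, yaw] about the fixed x, y, z axes, in that order (R = Rz(yaw) Ry(pitch) Rx(roll)).
In Python, from station import arm gives the robot as it stands.
- The arm moves only by the tool move_arm, never from a script. Its argument "rows" is text: rows parted by semicolons, each of 7 numbers parted by spaces: the turn, a rotation vector about the tool's x, y, z in degrees, then the shift along the tool's x, y, z in m, then the finger opening in m, from 0 to 0.0876. A call has 1 to 8 rows; each row shifts and turns the commanded pose from where the row before left it, along the tool's axes as they then stand; what a row does not reach is not made up. A row lasts 1/8 s, in which the tool goes at most 62.5 mm and 10.7 degrees, less where a joint would pass 70% of its speed; a pose out of reach is approached as far as the arm can. A call is refused whole if a number of a shift passes 0.0625 or a number of a turn 10.7, either way. A call with a gripper value outside its range is refused whole. The fingers move at their own pace and stop on an object; "squeeze" is the grip in N (left out, the last holds). Time passes only in rows, so rows that do not move let the fingers close. It gives the time, the measured TCP pose, the force, the opening and the grip force at its end, in the units of the state.
- arm.get_state(): the state, without advancing time (a new reading comes with each control period).
- arm.grab_frame(name): name is "scene" or "side" or "wrist"; returns (picture, depth): 480x640x3 uint8, blue, green, red; 480x640 float32, m along the optical axis (not along the pixel's ray), 0 where there is no reading.
- arm.camera_model(name): a dict with "mtx" (3x3 intrinsics, pixels), "camera_from_world" (4x4, takes a point from world to camera coordinates); the wrist camera has in their place "mount" (4x4, takes a point from camera to tool coordinates, whose origin is the TCP and whose axes are the flange's). Camera axes: x right, y down, z forward; pixel columns grow to the right and rows downward; lengths in m; the calibration is good to about 2 mm. A picture is of the moment at which its call begins: read the wrist's pose just before it. camera_model takes no time and is no camera call.
- arm.job_done(): hands the job in; it is judged then, once.
The state is a dict: "t": time; "q": joint angles; "qd": joint speeds; "joint_efforts": joint torques, N m; "eef_pos": TCP position; "ee_rot": TCP orientation; "force": force on the tool from outside, world axes, zero at the start; "moment": the same for the moment, N m; "width": finger opening in m; "gripper_force": force on a finger pad.
Only numpy, scipy, OpenCV 4.12 (cv2) and the standard library are available. Lean on these libraries where they do the work, as an engineer would, in place of code of your own. Each camera call takes 0.05 s, during which the arm holds its last target. There are 200 camera calls.

### The job

Two toggle-clamp fixtures on the watchmaker's bench each hold a clock movement. Flip the clamp arm of the fixture holding the brass movement up and over past its centre, so that it stays open by itself; then lift the brass movement up out of its nest and set it down, without dropping it, upright and flat in the green-lined wooden tray. Leave the clamp on the steel-grey movement shut.

Things in the scene. Friction and masses are not known exactly. Their poses are not given: they have to be found in the camera images.
- brass_movement: Brass clock movement, block 84 (x) x 40 (y) x 26 mm high, 0.2-0.3 kg. Origin: centre of underside, 28 mm above the table as clamped, axes parallel to its fixture's (play 1.5 mm). Nest pins at x +-34, y +-25.5 mm and end blocks rise 7 mm above its underside; mid long sides free down to a base plate 12 mm above the table. Shut, the clamp pad is 1.5 mm above its top. Lifts straight up once open.
- brass_clamp (a joint): Arm of the brass movement's clamp, rad: 0 shut, 2.0 open at its stop, leaning back past upright. Hinge axis parallel to the clamped movement's y, at its x = +75 mm, 70 mm above the table, between cheeks 80 mm high. Arm 12 mm thick, 0.12 kg, no spring, low friction: let go below about 1.25 rad it falls shut, beyond 1.5 it falls open to the stop and stays.
- brass_knob (a point): Centre of that arm's red barrel knob, 20 mm diameter, 30 mm long, parallel to the hinge; pinched by its flat ends from above it can turn between the fingers. Shut: at x = -30, y = 0 mm of the movement, 105 mm above the table. Swings on a 111 mm radius about the hinge, up (181 mm above the table) and over towards the movement's +x; open: x = +150 mm, 151 mm above the table.
- steel_knob (a point): Centre of the red knob of the other, identical fixture, which holds a steel-grey movement of the same size and stays shut. 105 mm above the table; that fixture reaches 35 mm behind and 125 mm ahead of this point (hinge 105 mm ahead) and 35 mm to each side.
- tray: Wooden tray, green lining, fixed: 180 (x) x 130 (y) mm outside, 7 mm walls 20 mm high, lined floor 9 mm above the table. Origin: centre of underside at table height. Tray and the two fixtures stand side by side in any order, centres about 210 mm apart, each turned up to 0.3 rad, hinges away from the robot.
There are look-alikes about, which are no part of the job. What is shaped like the tray but orange is not meant. Of the things that look like the brass_movement, the smaller one is meant.

How it is judged:
By the outcome, as a careful person would: the job done as asked, in the order asked, and still so for the second after the job is handed in, with the robot touching nothing.
It also fails if it takes over 58 s, if anything falls off the work surface, if the arm or the gripper's body presses on something with over 40 N, if the wrist force passes 120 N, or if a joint passes its speed limit or range.

## Working session

There is one attempt and no reset: what is moved stays moved. The work goes in short steps, Python scripts to look and compute and a tool call to move; the robot and the scene stay as the last step left them, time stands still between calls to the robot, and variables do not carry over. Pictures are saved under pics/ and viewed, at most 10 in all, crops included, and the job is handed in when it is done.

Besides the shell and the picture viewer there is one more tool, called after "Emit:" in YAML: its name, and indented under it one key for each argument. move_arm: Moves the arm, as the interface text tells. Its arguments: {"type":"object","properties":{"rows":{"type":"string"},"squeeze":{"type":"number"}},"required":["rows"]}

```bash
mkdir -p pics; ls
python3 - <<'E'
from station import arm
import cv2,numpy as np
for n in("scene","side"):
    p,d=arm.grab_frame(n); cv2.imwrite(f"pics/{n}0.png",p); np.savez(f"{n}0.npz",p=p,d=d,**{k:np.array(v) for k,v in arm.camera_model(n).items() if k in("mtx","camera_from_world")})
print(arm.get_state())
print(arm.camera_model("wrist"))
E
```

```text
pics
{'t': 0.1, 'q': array([-1.04890567e+00,  3.59304488e-01,  1.11561393e-02, -2.93279183e-04,
       -1.22408635e+00, -2.88105617e-01]), 'qd': array([-0.00171061, -0.00036538,  0.00356435,  0.00014228, -0.0007605 ,
       -0.00062707]), 'joint_efforts': array([-2.02228017e-03, -5.84162629e+01,  2.93756121e+01,  7.01556757e+00,
        1.02402279e-02, -8.35417563e-05]), 'eef_pos': array([ 0.15624997, -0.65623769,  0.23372854]), 'ee_rot': array([ 3.14013522e+00, -1.44375185e-04, -2.90790736e+00]), 'force': array([-0.04953131,  0.198642  ,  0.50551827]), 'moment': array([ 0.01587186,  0.0319484 , -0.06526738]), 'gripper_force': 0.0, 'width': 0.08754697507094872}
{'mtx': array([[386.97389981,   0.        , 324.22956902],
       [  0.        , 386.97389981, 242.89517813],
       [  0.        ,   0.        ,   1.        ]]), 'mount': array([[ 1.34594053e-04, -9.64838767e-01, -2.62842415e-01,
         7.03959240e-02],
       [ 9.99999823e-01, -2.26190896e-05,  5.95101076e-04,
        -4.09928285e-04],
       [-5.80121844e-04, -2.62842449e-01,  9.64838593e-01,
        -1.50806254e-01],
       [ 0.00000000e+00,  0.00000000e+00,  0.00000000e+00,
         1.00000000e+00]])}
```

View pics/scene0.png

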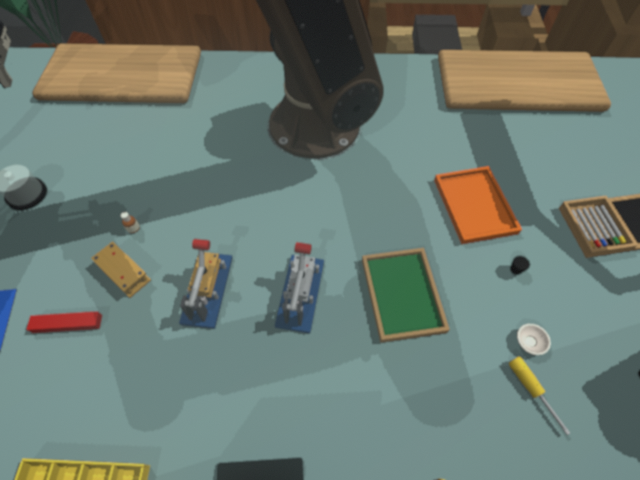

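View pics/side0.png

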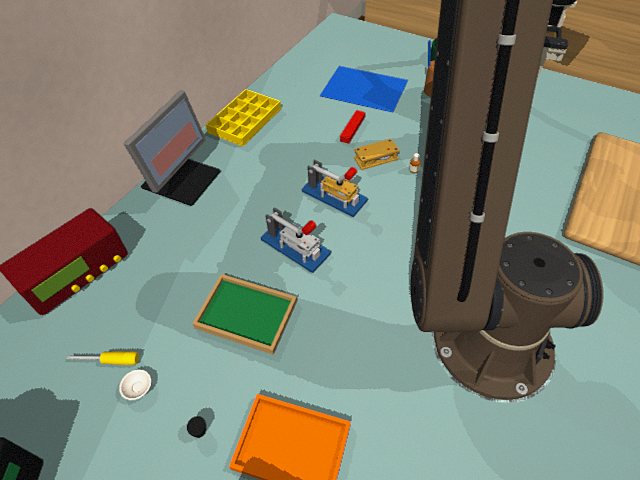

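The scene view shows the brass fixture (knob ≈(201,244), blue base ≈(207,290)), the steel fixture (knob ≈(303,248)) and the green tray ≈(404,294). A larger brass look-alike lies loose at (120,270). Next I measure these.

```bash
cat > h.py <<'E'
import numpy as np,cv2
def world(d,K,T):
    v,u=np.mgrid[:d.shape[0],:d.shape[1]]
    P=np.stack([(u-K[0,2])/K[0,0]*d,(v-K[1,2])/K[1,1]*d,d],-1)
    M=np.linalg.inv(T); return P@M[:3,:3].T+M[:3,3]
def mask(p,lo,hi):
    return cv2.inRange(cv2.cvtColor(p,cv2.COLOR_BGR2HSV),np.array(lo),np.array(hi))>0
def blobs(m,n=30):
    c,l,s,ce=cv2.connectedComponentsWithStats(m.astype(np.uint8))
    return [(l==i,s[i],ce[i]) for i in range(1,c) if s[i][4]>=n]
E
python3 - <<'E'
import numpy as np,cv2
from h import *
np.set_printoptions(precision=4,suppress=True)
for n in("scene","side"):
    z=np.load(n+"0.npz"); W=world(z["d"],z["mtx"],z["camera_from_world"])
    ok=z["d"]>0
    for nm,lo,hi in(("red",(0,150,60),(6,255,255)),("red2",(174,150,60),(180,255,255)),("blue",(100,120,40),(125,255,255)),("green",(55,120,40),(85,255,255)),("brass",(12,90,90),(24,255,255))):
        for m,s,c in blobs(mask(z["p"],lo,hi)&ok):
            P=W[m]; r=cv2.minAreaRect(P[:,:2].astype(np.float32))
            if np.linalg.norm(r[0])<1.0 and r[0][0]>.2: print(n,nm,c.round(),s[4],"med",np.median(P,0),"rect",np.round(r[0],4),np.round(r[1],3),round(r[2],1),"z",np.percentile(P[:,2],[5,95]))
E
```

```text
scene red [200. 243.] 63 med [ 0.4331 -0.1916  0.1144] rect [ 0.4332 -0.192 ] [0.025 0.009] 85.1 z [0.1126 0.117 ]
scene red [ 63. 321.] 1022 med [ 0.5614 -0.4568  0.0224] rect [ 0.5602 -0.4564] [0.028 0.129] 5.6 z [0.0162 0.0248]
scene blue [226. 259.] 62 med [ 0.41   -0.1641  0.0126] rect [ 0.4119 -0.1639] [0.033 0.016] 38.1 z [0.0108 0.0152]
scene blue [316. 280.] 159 med [0.4555 0.0226 0.0129] rect [0.4501 0.0233] [0.013 0.09 ] 84.2 z [0.0109 0.0152]
scene blue [214. 303.] 445 med [ 0.5165 -0.1739  0.0129] rect [ 0.4968 -0.1716] [0.033 0.127] 76.0 z [0.0105 0.0153]
scene blue [  5. 310.] 501 med [ 0.5305 -0.5903  0.0036] rect [ 0.5481 -0.5815] [0.127 0.031] 21.4 z [0.0013 0.0059]
scene blue [306. 318.] 270 med [0.5344 0.0077 0.013 ] rect [0.5271 0.0019] [0.033 0.063] 81.0 z [0.0107 0.015 ]
scene green [403. 294.] 3713 med [0.4775 0.1956 0.01  ] rect [0.4714 0.1957] [0.156 0.106] 10.9 z [0.0078 0.0123]
scene brass [480. 207.] 3267 med [0.263  0.382  0.0105] rect [0.2493 0.3794] [0.177 0.145] 13.1 z [0.0079 0.0213]
scene brass [605. 223.] 1080 med [0.2945 0.6444 0.023 ] rect [0.293
[... 2640 characters left out ...]
8 0.0935]
side brass [271. 117.] 38 med [ 0.7942 -0.3862  0.0077] rect [ 0.7945 -0.3831] [0.109 0.006] 89.4 z [0.0026 0.0115]
side brass [376. 154.] 865 med [ 0.4404 -0.3704  0.0352] rect [ 0.4415 -0.3789] [0.113 0.061] 48.7 z [0.0051 0.0393]
side brass [415. 163.] 54 med [ 0.3302 -0.3811  0.035 ] rect [ 0.3329 -0.3854] [0.025 0.023] 3.8 z [0.0286 0.0386]
side brass [339. 188.] 515 med [ 0.4518 -0.1886  0.0543] rect [ 0.4775 -0.2046] [0.061 0.13 ] 71.4 z [0.0305 0.0579]
side brass [244. 316.] 1355 med [0.4644 0.2249 0.0204] rect [0.4712 0.1927] [0.182 0.133] 10.5 z [0.0063 0.0237]
side brass [289. 443.] 7493 med [0.2535 0.3666 0.0107] rect [0.25   0.3669] [0.185 0.136] 13.8 z [0.0078 0.0219]
```

```bash
cat >> h.py <<'E'
from scipy.spatial.transform import Rotation as Ro
np.set_printoptions(precision=4,suppress=True)
def delta(s,pos,yaw):
    "turn about tool axes (deg), then shift in tool axes after the turn (m); target tool pointing down"
    R0=Ro.from_euler('xyz',s["ee_rot"]); R1=Ro.from_euler('xyz',[np.pi,0,yaw])
    print("turn",(R0.inv()*R1).as_rotvec(degrees=True),"shift",R1.inv().apply(np.array(pos)-s["eef_pos"]))
E
python3 - <<'E'
from h import *
from station import arm
delta(arm.get_state(),[.44,-.193,.25],np.pi-.06)
E
```

```text
turn [ 0.0817 -0.0205 16.8269] shift [-0.2555  0.4794 -0.0163]
```

Emit:
move_arm:
  rows: "0 0 8.4 0 0 0 0.0876; 0 0 8.4 0 0 0 0.0876; 0 0 0 -0.032 0.06 -0.002 0.0876; 0 0 0 -0.032 0.06 -0.002 0.0876; 0 0 0 -0.032 0.06 -0.002 0.0876; 0 0 0 -0.032 0.06 -0.002 0.0876; 0 0 0 -0.032 0.06 -0.002 0.0876; 0 0 0 -0.032 0.06 -0.002 0.0876"

```text
t: 1.1
eef_pos: [0.3526, -0.3351, 0.2456]
ee_rot: [3.142, 0.0, 3.082]
force: [1.1, -0.7, -0.8]
width: 0.0876
gripper_force: 0.0
```

Emit:
move_arm:
  rows: "0 0 0 -0.032 0.06 -0.002 0.0876; 0 0 0 -0.032 0.06 -0.002 0.0876; 0 0 0 0 0 0 0.0876; 0 0 0 0 0 0 0.0876"

```text
t: 1.6
eef_pos: [0.4172, -0.23, 0.249]
ee_rot: [3.141, -0.001, 3.084]
force: [-0.7, -0.4, 0.1]
width: 0.0873
gripper_force: 0.0
```

```bash
cat >> h.py <<'E'
def look(arm,name):
    s=arm.get_state(); p,d=arm.grab_frame("wrist"); c=arm.camera_model("wrist")
    T=np.eye(4);T[:3,:3]=Ro.from_euler('xyz',s["ee_rot"]).as_matrix();T[:3,3]=s["eef_pos"]
    cv2.imwrite(f"pics/{name}.png",p); return s,p,d,world(d,c["mtx"],np.linalg.inv(T@c["mount"]))
def rect(W,m):
    P=W[m]; r=cv2.minAreaRect(P[:,:2].astype(np.float32)); return np.round(r[0],4),np.round(r[1],4),round(r[2],1),"z",np.percentile(P[:,2],[5,50,95])
E
python3 - <<'E'
from h import *
from station import arm
s,p,d,W=look(arm,"w1"); print(s["t"],s["eef_pos"],s["ee_rot"])
for nm,lo,hi in(("red",(0,150,60),(6,255,255)),("blue",(100,120,40),(125,255,255)),("brass",(12,90,90),(24,255,255))):
    for m,b,c in blobs(mask(p,lo,hi)&(d>0),150):
        if nm=="brass": m=m&(abs(W[...,2]-.054)<.006)
        if m.sum()>100: print(nm,c.round(),m.sum(),rect(W,m))
E
```

```text
1.6 [ 0.4172 -0.23    0.249 ] [ 3.1415 -0.0007  3.0835]
red [615. 233.] 1137 (array([ 0.4328, -0.0051]), array([0.0299, 0.0211]), 82.1, 'z', array([0.1021, 0.1132, 0.1159]))
red [370. 246.] 900 (array([ 0.4301, -0.195 ]), array([0.0293, 0.0184]), 86.5, 'z', array([0.1084, 0.1139, 0.1159]))
blue [525. 232.] 3991 (array([ 0.4272, -0.0891]), array([0.2104, 0.1607]), 61.2, 'z', array([0.0057, 0.0124, 0.0139]))
blue [348. 233.] 2987 (array([ 0.4621, -0.1971]), array([0.0715, 0.1494]), 86.7, 'z', array([0.0111, 0.0124, 0.0138]))
blue [381. 306.] 276 (array([ 0.4612, -0.1893]), array([0.158, 0.024]), 12.1, 'z', array([0.0114, 0.0126, 0.1058]))
brass [354. 248.] 1528 (array([ 0.4604, -0.197 ]), array([0.0396, 0.0841]), 85.5, 'z', array([0.0531, 0.0545, 0.0557]))
brass [376. 280.] 513 (array([ 0.4809, -0.1843]), array([0.0116, 0.0462]), 85.1, 'z', array([0.0533, 0.0545, 0.0557]))
```

View pics/w1.png

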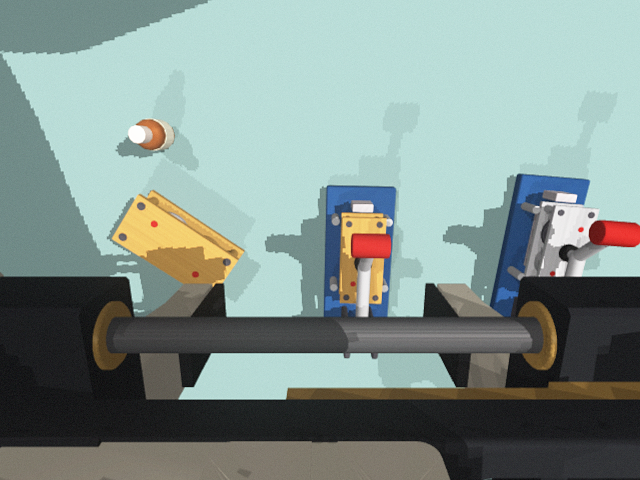

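The wrist view shows the brass fixture straight: red knob at (370,246), movement at (354,248), arm running down-image. The rectangles give an 84x40 movement at (0.460,-0.197), yaw ≈ -0.07, and the knob at (0.430,-0.195). Both agree with the sizes given.

Run:
```python
from h import *
from station import arm
delta(arm.get_state(),[.430,-.195,.094],np.pi-.07)
```

```text
turn [ 0.0006 -0.0367  0.5976] shift [-0.0106  0.0365  0.155 ]
```

Emit:
move_arm:
  rows: "0 0 0.6 -0.005 0.018 0.02 0.07; 0 0 0 -0.0055 0.0185 0.035 0.06; 0 0 0 0 0 0.03 0.06; 0 0 0 0 0 0.03 0.06; 0 0 0 0 0 0.025 0.06; 0 0 0 0 0 0.015 0.06; 0 0 0 0 0 0 0.06"

```text
t: 2.52
eef_pos: [0.4285, -0.1959, 0.0932]
ee_rot: [-3.141, -0.003, 3.069]
force: [-0.4, -0.2, 0.3]
width: 0.0601
gripper_force: 0.0
```

```bash
python3 -c "
import numpy as np
t=np.r_[0:1.86:.15];f=2.8198-t
x=111*np.cos(f);z=111*np.sin(f)
for a,b,c in zip(t[1:],-np.diff(x),-np.diff(z)):print(round(a,2),round(b,1),round(c,1))"
```

```text
0.15 -6.4 -15.3
0.3 -8.6 -14.2
0.45 -10.7 -12.8
0.6 -12.5 -11.0
0.75 -14.0 -9.0
0.9 -15.2 -6.8
1.05 -16.0 -4.5
1.2 -16.5 -2.1
1.35 -16.6 0.4
1.5 -16.4 2.9
1.65 -15.8 5.3
1.8 -14.8 7.6
```

Emit:
move_arm:
  rows: "0 0 0 -0.001 0 0 0.02; 0 0 0 0 0 0 0.02; 0 0 0 0 0 0 0.02; 0 0 0 0 0 0 0.02"
  squeeze: 10

```text
t: 3.02
eef_pos: [0.4314, -0.1946, 0.0947]
ee_rot: [3.142, 0.001, 3.072]
force: [-0.2, 0.4, 2.1]
width: 0.0302
gripper_force: 10.0
```

Knob pinched at 30.2 mm width, as expected for its 30 mm length. Swinging along the arc.

Emit:
move_arm:
  rows: "0 0 0 -0.0064 0 -0.0153 0.02; 0 0 0 -0.0086 0 -0.0142 0.02; 0 0 0 -0.0107 0 -0.0128 0.02; 0 0 0 -0.0125 0 -0.011 0.02; 0 0 0 -0.014 0 -0.009 0.02; 0 0 0 0 0 0 0.02"

```text
t: 3.78
eef_pos: [0.4841, -0.1988, 0.1575]
ee_rot: [-3.141, 0.001, 3.072]
force: [-2.9, -2.5, 5.3]
width: 0.0302
gripper_force: 10.0
```

Emit:
move_arm:
  rows: "0 0 0 -0.0152 0 -0.0068 0.02; 0 0 0 -0.016 0 -0.0045 0.02; 0 0 0 -0.0165 0 -0.0021 0.02; 0 0 0 -0.0166 0 0.0004 0.02; 0 0 0 -0.0164 0 0.0029 0.02; 0 0 0 -0.0158 0 0.0053 0.02; 0 0 0 -0.0148 0 0.0076 0.02; 0 0 0 0 0 0 0.02"

```text
t: 4.78
eef_pos: [0.5959, -0.2075, 0.1535]
ee_rot: [-3.14, 0.001, 3.072]
force: [0.7, -7.7, 0.7]
width: 0.0299
gripper_force: 10.0
```

Emit:
move_arm:
  rows: "0 0 0 0 0 0 0.06; 0 0 0 0 0 0 0.06; 0 0 0 0 0 0 0.06; 0 0 0 0 0 -0.03 0.06; 0 0 0 0 0 -0.04 0.0876; 0 0 0 0.03 0 -0.02 0.0876; 0 0 0 0.05 0 0 0.0876; 0 0 0 0.05 0 0 0.0876"

```text
t: 5.78
eef_pos: [0.4633, -0.1967, 0.2438]
ee_rot: [3.141, 0.0, 3.072]
force: [-0.9, 0.6, 0.8]
width: 0.0871
gripper_force: 0.0
```

Emit:
move_arm:
  rows: "0 0 0 0.03 0 0 0.0876; 0 0 0 0 0 0 0.0876"

```text
t: 6.02
eef_pos: [0.433, -0.1947, 0.2446]
ee_rot: [3.141, 0.002, 3.072]
force: [0.6, 0.5, 0.1]
width: 0.0875
gripper_force: 0.0
```

Run:
```python
from h import *
from station import arm
s,p,d,W=look(arm,"w2"); print(s["t"],s["eef_pos"],s["ee_rot"])
m=mask(p,(12,90,90),(24,255,255))&(abs(W[...,2]-.054)<.006)
for m,b,c in blobs(m,300): print(c,m.sum(),rect(W,m))
p,d=arm.grab_frame("scene"); c=arm.camera_model("scene"); W=world(d,c["mtx"],c["camera_from_world"])
for m,b,c in blobs(mask(p,(0,150,60),(6,255,255)),20): print(c,b[4],rect(W,m))
cv2.imwrite("pics/s2.png",cv2.resize(p[200:380,150:470],None,fx=2,fy=2))
delta(s,[.460,-.197,.030],np.pi-.07)
```

```text
6.025 [ 0.433  -0.1947  0.2446] [3.1411 0.0019 3.0718]
[324.1041 245.587 ] 3700 (array([ 0.4606, -0.1967]), array([0.0398, 0.0846]), 85.9, 'z', array([0.0532, 0.0545, 0.0557]))
[597.1154 243.3846] 26 (array([0.5937, 0.328 ]), array([0.0122, 0.7515]), 41.2, 'z', array([0.0148, 0.0185, 0.6072]))
[302.825 246.025] 40 (array([0.632 , 0.0251]), array([0.4101, 0.022 ]), 7.6, 'z', array([0.1128, 0.1153, 0.1177]))
[ 61.0902 321.6677] 987 (array([ 0.6674, -0.2261]), array([0.6277, 0.0828]), 65.2, 'z', array([0.0146, 0.0225, 0.0249]))
[164.175  325.9667] 120 (array([ 0.6117, -0.2065]), array([0.0263, 0.0109]), 82.0, 'z', array([0.159 , 0.1611, 0.163 ]))
turn [0.0295 0.1077 0.0093] shift [-0.0271 -0.0004  0.2146]
```

View pics/w2.png

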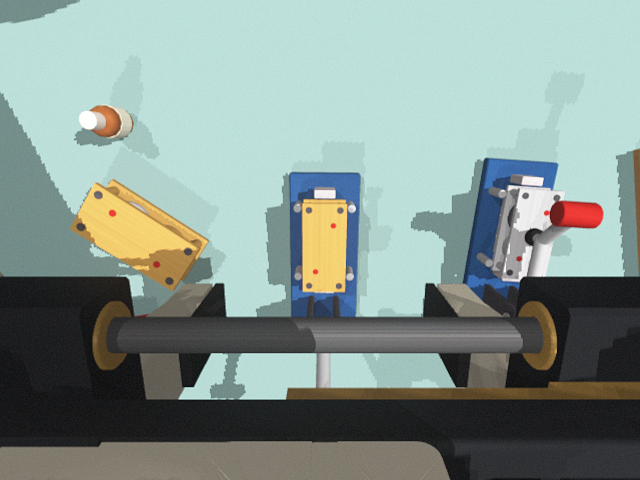

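View pics/s2.png

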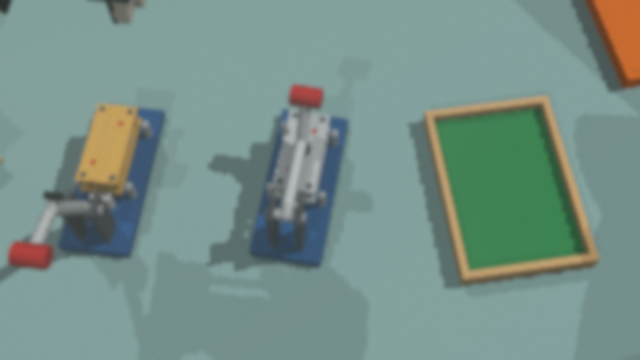

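The wrist view shows the brass movement uncovered at (324,246), centred between the fingers. The scene crop shows its clamp standing open (knob at (30,255)) and the steel clamp still shut, with its knob at (305,96).

Emit:
move_arm:
  rows: "0 -0.1 0 -0.013 0 0.025 0.07; 0 0 0 -0.014 -0.0005 0.04 0.07; 0 0 0 0 0 0.04 0.07; 0 0 0 0 0 0.035 0.07; 0 0 0 0 0 0.03 0.07; 0 0 0 0 0 0.025 0.07; 0 0 0 0 0 0.015 0.07; 0 0 0 0 0 0 0.07"

```text
t: 7.12
eef_pos: [0.4617, -0.1973, 0.0322]
ee_rot: [-3.141, -0.002, 3.072]
force: [0.3, -0.2, 0.7]
width: 0.0699
gripper_force: 0.0
```

Emit:
move_arm:
  rows: "0 0 0 0 0 0 0.06; 0 0 0 0 0 0.003 0.06"

```text
t: 7.38
eef_pos: [0.4628, -0.1974, 0.0315]
ee_rot: [3.142, 0.004, 3.072]
force: [-0.0, -0.6, -0.5]
width: 0.0609
gripper_force: 0.0
```

Emit:
move_arm:
  rows: "0 0 0 0 0 0 0.03; 0 0 0 0 0 0 0.03; 0 0 0 0 0 0 0.03; 0 0 0 0 0 0 0.03"
  squeeze: 25

```text
t: 7.88
eef_pos: [0.462, -0.1974, 0.0311]
ee_rot: [-3.142, 0.002, 3.072]
force: [-0.7, 0.7, 3.1]
width: 0.0398
gripper_force: 25.0
```

Emit:
move_arm:
  rows: "0 0 0 0 0 -0.005 0.03; 0 0 0 0 0 -0.01 0.03; 0 0 0 0 0 -0.01 0.03; 0 0 0 0 0 0 0.03"

```text
t: 8.38
eef_pos: [0.4626, -0.1974, 0.0569]
ee_rot: [3.142, 0.004, 3.072]
force: [-0.4, 0.3, -2.3]
width: 0.04
gripper_force: 25.0
```

It lifted cleanly, but at this depth the fingertips stand about 5 mm below the underside and would meet the tray floor first. I'll lower it back into the nest and regrasp about 10 mm higher.

Emit:
move_arm:
  rows: "0 0 0 0.0005 0 0.01 0.03; 0 0 0 0 0 0.009 0.03; 0 0 0 0 0 0.004 0.03; 0 0 0 0 0 0.001 0.03; 0 0 0 0 0 0 0.03"

```text
t: 9.0
eef_pos: [0.4613, -0.1973, 0.0316]
ee_rot: [-3.142, 0.001, 3.072]
force: [0.2, 0.4, -3.1]
width: 0.0399
gripper_force: 25.0
```

Emit:
move_arm:
  rows: "0 0 0 0 0 0.001 0.03; 0 0 0 0 0 0 0.05; 0 0 0 0 0 0 0.05; 0 0 0 0 0 -0.005 0.05; 0 0 0 0 0 -0.006 0.05; 0 0 0 0 0 0 0.05"

```text
t: 9.75
eef_pos: [0.4619, -0.1974, 0.0425]
ee_rot: [-3.142, 0.003, 3.072]
force: [-0.3, 1.2, 0.3]
width: 0.0502
gripper_force: 0.0
```

Emit:
move_arm:
  rows: "0 0 0 0 0 0 0.03; 0 0 0 0 0 0 0.03; 0 0 0 0 0 0 0.03"

```text
t: 10.12
eef_pos: [0.4613, -0.1973, 0.0418]
ee_rot: [-3.142, 0.002, 3.072]
force: [-0.6, -0.0, 3.2]
width: 0.0398
gripper_force: 25.0
```

Emit:
move_arm:
  rows: "0 0 0 0 0 -0.005 0.03; 0 0 0 0 0 -0.01 0.03; 0 0 0 0 0 -0.02 0.03; 0 0 0 0 0 -0.04 0.03; 0 0 0 0 0 -0.04 0.03; 0 0 0 0 0 -0.03 0.03; 0 0 0 0 0 0 0.03"

```text
t: 11.0
eef_pos: [0.4624, -0.1975, 0.1897]
ee_rot: [-3.142, 0.007, 3.072]
force: [-0.0, 0.0, -3.7]
width: 0.0398
gripper_force: 25.0
```

Run:
```python
from h import *
from station import arm
s=arm.get_state()
print(s["t"],s["eef_pos"],s["force"]);delta(s,[.473,.195,.19],np.pi-.07);delta(s,[.473,.195,.19],np.pi+.185)
```

```text
11.0 [ 0.4624 -0.1975  0.1897] [-0.0492  0.0357 -3.7096]
turn [-0.0032  0.4092  0.0174] shift [ 0.0169  0.3922 -0.0003]
turn [ -0.0554   0.4066 -14.593 ] shift [-0.0826  0.3838 -0.0003]
```

Emit:
move_arm:
  rows: "0 0 -5 0 0 0 0.03; 0 0 -5 0 0 0 0.03; 0 0 -4.6 0 0 0 0.03; 0 0 0 -0.006 0.03 0 0.03; 0 0 0 -0.009 0.042 0 0.03; 0 0 0 -0.01 0.046 0 0.03; 0 0 0 -0.01 0.046 0 0.03; 0 0 0 -0.01 0.046 0 0.03"

```text
t: 12.0
eef_pos: [0.4657, 0.0187, 0.1858]
ee_rot: [-3.141, 0.0, -2.957]
force: [0.8, -1.0, -2.9]
width: 0.0399
gripper_force: 25.0
```

Emit:
move_arm:
  rows: "0 0 0 -0.01 0.046 0 0.03; 0 0 0 -0.01 0.046 0 0.03; 0 0 0 -0.01 0.046 0 0.03; 0 0 0 -0.007 0.03 0 0.03; 0 0 0 0 0 0 0.03; 0 0 0 0 0 0 0.03"

```text
t: 12.75
eef_pos: [0.4714, 0.1888, 0.1858]
ee_rot: [-3.14, -0.0, -2.956]
force: [-0.6, -1.0, -2.9]
width: 0.0399
gripper_force: 25.0
```

Run:
```python
from h import *
from station import arm
s,p,d,W=look(arm,"w3")
print(s["t"],s["eef_pos"],s["force"],s["width"]);delta(s,[.473,.195,.024],np.pi+.185)
```

```text
12.75 [0.4714 0.1888 0.1858] [-0.5603 -0.9884 -2.8906] 0.03985439465627117
turn [-0.0755 -0.0167  0.0071] shift [-0.0027  0.0058  0.1618]
```

View pics/w3.png

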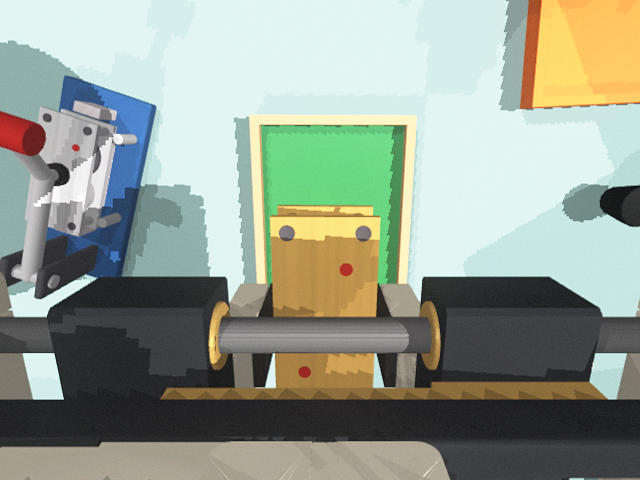

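The wrist view shows the movement, held level between (270,215) and (380,390), aligned over the green lining (walls at x≈255 and 410). Lowering it.

Emit:
move_arm:
  rows: "0 0 0 -0.0025 0.006 0.025 0.03; 0 0 0 0 0 0.035 0.03; 0 0 0 0 0 0.035 0.03; 0 0 0 0 0 0.03 0.03; 0 0 0 0 0 0.018 0.03; 0 0 0 0 0 0.008 0.03; 0 0 0 0 0 0.003 0.03; 0 0 0 0 0 0 0.03"

```text
t: 13.8
eef_pos: [0.4742, 0.1957, 0.0333]
ee_rot: [-3.142, 0.002, -2.957]
force: [-0.2, 0.3, -2.3]
width: 0.0401
gripper_force: 25.0
```

Emit:
move_arm:
  rows: "0 0 0 0 0 0.004 0.03; 0 0 0 0 0 0.002 0.03; 0 0 0 0 0 0.0015 0.03; 0 0 0 0 0 0 0.03"

```text
t: 14.3
eef_pos: [0.4738, 0.1957, 0.0252]
ee_rot: [-3.141, 0.002, -2.957]
force: [0.4, 0.0, -2.4]
width: 0.0397
gripper_force: 25.0
```

Emit:
move_arm:
  rows: "0 0 0 0 0 0.001 0.03; 0 0 0 0 0 0.001 0.03; 0 0 0 0 0 0 0.03"

```text
t: 14.68
eef_pos: [0.4738, 0.1956, 0.0232]
ee_rot: [-3.141, 0.002, -2.957]
force: [0.3, 0.1, -3.6]
width: 0.0398
gripper_force: 25.0
```

Emit:
move_arm:
  rows: "0 0 0 0 0 0.001 0.03; 0 0 0 0 0 0 0.03"

```text
t: 14.92
eef_pos: [0.4739, 0.1957, 0.0227]
ee_rot: [-3.141, 0.002, -2.956]
force: [-2.8, -1.4, 3.8]
width: 0.04
gripper_force: 25.0
```

Contact: the vertical force has gone from -3 to +3.8 N. Releasing with a small opening and rising.

Emit:
move_arm:
  rows: "0 0 0 0 0 0 0.044; 0 0 0 0 0 0 0.05; 0 0 0 0 0 0 0.052; 0 0 0 0 0 -0.01 0.052; 0 0 0 0 0 -0.02 0.052; 0 0 0 0 0 -0.04 0.052; 0 0 0 0 0 -0.05 0.052; 0 0 0 0 0 -0.04 0.052"

```text
t: 15.92
eef_pos: [0.4738, 0.1958, 0.1851]
ee_rot: [3.141, 0.003, -2.957]
force: [1.4, 0.2, 0.0]
width: 0.0521
gripper_force: 0.0
```

Run:
```python
from h import *
from station import arm
s,p,d,W=look(arm,"w4"); print(s["t"],s["eef_pos"],s["force"],s["width"])
m=mask(p,(12,90,90),(24,255,255))&(abs(W[...,2]-.035)<.006)
for m,b,c in blobs(m,300): print(c,m.sum(),rect(W,m))
p,d=arm.grab_frame("side"); cv2.imwrite("pics/s4.png",p[130:400,170:530])
```

```text
15.925 [0.4738 0.1958 0.1851] [1.3644 0.2359 0.0188] 0.052069387111220375
```

View pics/s4.png

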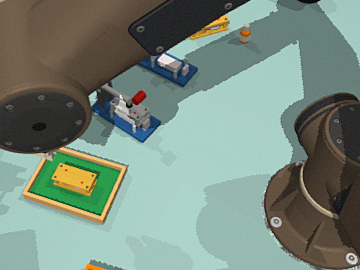

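The side view shows the brass movement flat and upright in the green tray at (75,178), clear of the gripper. The steel clamp is shut (knob at (138,97)), and the brass nest is empty at (172,64).

```bash
python3 -c "
from station import arm
print(arm.job_done())"
```

```text
the job is handed in; nothing more can be done
None
```

The brass fixture's clamp is open past centre, the brass movement sits flat and upright in the green-lined tray, the steel clamp is still shut, and the job was handed in at about 16 s (no verdict was returned).

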